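Set the toppled wargame scenery the right way up by pushing

ROBOT

A 7-joint arm with a two-finger parallel gripper is mounted at the origin on the work surface. World frame = base frame: x ahead of the robot, y to its left, z up, the work surface at z = 0. Lengths are in m, angles in rad, forces in N, time in s.
With the tool pointing down it reaches from about 0.425 to 0.875 m from the base axis. Payload 4.7 kg.
Tool frame: the origin (TCP) lies on the centre line of the jaws, within the pads' length; the fingertips stand ahead of it and the grasp point (between the pads) lies 2 mm behind it (nose_length is the z of the fingertips in the tool frame, in m); z points along the fingers, y is the line along which they close (so a half turn about z gives the same grasp; the last joint's range is limited). The gripper opens to 87 mm and grips with 3 to 60 N. Pads are 19 mm wide; open, the fingers measure 117 mm over their backs; the gripper's body (75 mm by 190 mm) begins 51 mm behind the grasp point.
Start: joints at [1.296, 0.321, -0.07, 1.45, 0.023, 1.371, -0.057], TCP at [0.185, -0.623, 0.24] pointing down, gripper open.
Joint ranges: [-2.86, 2.86], [-0.3, 2.09], [-1.38, 1.24], [0.06, 2.45], [-1.56, 4.7], [0.09, 2.05], [-2.69, 2.69]. Speed limits (rad/s): [2.57, 2.57, 3.14, 3.14, 3.14, 3.14, 3.14].

INTERFACE

Orientations are given as a rotation vector (axis times angle).
In Python, from bench import * gives the robot as it stands.
- The arm moves only by the tool send_rows, never from a script. Its arguments are lists of equal length, an entry for each row: "xyz": the shift along the tool's x, y, z in mm, a list of three; "dr": the turn, a rotation vector about the tool's x, y, z in rad, a list of three. A call has exactly 10 rows; each row is the pose to reach, as a shift and turn from the pose commanded when the call began, along the tool's axes at that moment; what a row does not reach only later rows make up. A row lasts 1/12 s, in which the tool goes at most 41.7 mm and 7.16 degrees, less where a joint would pass 70% of its speed; a pose out of reach is approached as far as the arm can. A call with a gripper value outside its range is refused whole. "jaw" is the finger opening in mm, from 0 to 87, set as the call begins (left out, the last holds). The fingers move at their own pace and stop on an object; "grip_force" is the grip in N (left out, the last holds). Time passes only in rows, so rows that repeat a pose let the fingers close, or fill a call up. It gives the time, the measured TCP pose, the force, the opening and the grip force at its end, in the units of the state.
- get_state(): the state, without advancing time (a new reading comes with each control period).
- get_image(name): name is "scene" or "top" or "wrist"; returns the picture (384x512x3 uint8, red, green, blue); there is no depth.
- calibration(name): a dict with "vfov" (degrees; the focal length in pixels is half the picture's height over the tangent of half this angle, whatever the lens; pixels are square), "cx", "cy" (the principal point, pixels), "rvec" (rotation vector, rad) and "tvec" (3), from world to camera coordinates, as OpenCV has them; the wrist camera has in their place "hand_eye" (4x4, takes a point from camera to tool coordinates, whose origin is the TCP and whose axes are the flange's). Camera axes: x right, y down, z forward; pixel columns grow to the right and rows downward; lengths in m; the calibration is good to about 2 mm. A picture is of the moment at which its call begins: read the wrist's pose just before it. calibration takes no time and is no camera call.
- close_job(): hands the job in; it is judged then, once.
The state is a dict: "time": time; "joint_positions": joint angles; "qd": joint speeds; "joint_torque": joint torques, N m; "position": TCP position; "tool_rot": TCP orientation; "ft_force": force on the tool from outside, world axes, zero at the start; "torque": the same for the moment, N m; "grip_width": opening from 0.0 (shut) to 1.0 (fully open); "grip_force": force on a finger pad.
Only numpy, scipy, OpenCV 4.12 (cv2) and the standard library are available. Lean on these libraries where they do the work, as an engineer would, in place of code of your own. Each camera call takes 0.05 s, during which the arm holds its last target. There are 200 camera calls.

TASK

Two pieces of scenery on the gaming table are not standing as they should: one container stands on its end, and one tracked carrier lies on its side. Push each over gently with the fingertips, roughly where it is, so that the container lies on its floor (roof up) and the carrier stands on its tracks. Do not grip, lift or carry anything, leave all the other models and the can undisturbed, and finish clear of everything.

Things in the scene. Friction and masses are not known exactly. Their poses are not given: they have to be found in the camera images.
- container: Dark red model shipping container, closed box 157 mm long (x, to the end with double doors), 64 wide (y), 68 high (z, out of the roof), 0.14 to 0.28 kg; origin at its centre. At the start it stands on end, doors up, z level, floor facing away from the robot within 35 degrees, roof towards it. Right way up, z points up and the centre is 34 mm above the table. Friction on the mat 0.45 to 0.65.
- container_roof (a point): Centre of the container's roof, 34 mm from its centre along z. The roof is closed, with shallow swages; the opposite face, the floor, shows pale cross members over dark boards. A level push high on the roof (say 130 mm above the table) tips it about its lower floor-side edge; it falls by itself once leaning some 25 degrees.
- carrier: Olive model tracked carrier, boxy, flat-sided, 135 mm long (x, to the sloped nose), 73 wide (y, to its left), 55 from track bottoms to roof (z, out of the roof), 0.22 to 0.45 kg, friction 0.45 to 0.65; origin midway, 27 mm below the roof. At the start it lies on its flat right side, 73 mm tall, z level in any direction. On its tracks, z points up and the origin is 27 mm above the table. Dark tracks, weight low down near them.
- carrier_roof (a point): Middle of the carrier's flat roof, 27 mm from its centre along z. 31 mm ahead of it is a round cupola, 21 mm across, 6.5 proud; low vents at the edges 18 mm ahead. Push it near mid length, high up (60 mm above the table), letting the fingertip rise with the roof as it turns about its lower track edge (a dead level push may wedge). It falls onto its tracks by itself once leaning 35 degrees.
- container_side: Another container of the same kind and size, lying right way up at the right side; origin at its centre, 34 mm up. Bystander.
- trooper_a: Grey infantry figure, 48 mm high on a round black base 32 mm across, in the middle of the table between the two pieces; origin at the centre of the base's underside. Bystander.
- trooper_b: Same kind of figure, nearer the robot in the middle; origin at the centre of the base's underside. Bystander.
- trooper_c: Same kind of figure, at the near left; origin at the centre of the base's underside. Bystander.
- walker: Grey walking-machine figure, 77 mm high on a round black base 78 mm across, at the near right; origin at the centre of the base's underside. Bystander.
- can: Half-litre drink can, 66 mm across and 168 mm high, at the left; origin at the centre of its underside. Bystander.
Not all that is in view belongs to the job. Leave any orange look-alike of the container alone. Leave any orange look-alike of the carrier alone.

How it is judged:
At the end, for the whole second after the job is handed in: Container on its floor, carrier on its tracks: roof axis within 0.1 rad of upright, centre within 5 mm of resting height, at rest, centres within 190 mm (container) and 140 mm (carrier) of their start; all else upright, troopers within 15 mm, other bystanders within 20 mm of where they stood (angle between each of container, carrier's own z axis and vertical below 0.1 rad and height (world z) of container below 0.039 m and distance of container from where it was at the start of the episode below 0.19 m and height (world z) of carrier below 0.0325 m and distance of carrier from where it was at the start of the episode below 0.14 m and linear speed of each of container, carrier below 0.02 m/s and angular speed of each of container, carrier below 0.2 rad/s and angle between each of container_side, trooper_a, trooper_b, trooper_c, walker, can's own z axis and vertical below 0.15 rad and distance of each of container_side, walker, can from where it was at the start of the episode below 0.02 m and distance of each of trooper_a, trooper_b, trooper_c from where it was at the start of the episode below 0.015 m); the robot touches nothing.
It fails at once if the container is lifted off the table (its centre above 98 mm, or above 62 mm while lying level) (height (world z) of container above 0.098 m or (angle between container's own z axis and vertical below 0.25 rad and height (world z) of container above 0.062 m)).
It fails at once if the carrier is lifted off the table (its centre above 58 mm) (height (world z) of carrier above 0.058 m).
It fails at once if the container is squeezed or pushed with more than 25 N (contact force between the fingers and container above 25 N).
It fails at once if the carrier is squeezed or pushed with more than 25 N (contact force between the fingers and carrier above 25 N).
It fails at once if another model or the can is knocked over or shifted (more than 15 mm for troopers, 20 mm for the others) (distance of any of container_side, walker, can from where it was at the start of the episode above 0.02 m or distance of any of trooper_a, trooper_b, trooper_c from where it was at the start of the episode above 0.015 m or angle between any of container_side, trooper_a, trooper_b, trooper_c, walker, can's own z axis and vertical above 0.5 rad).
It also fails if it takes over 53 s, if anything falls off the work surface, if the arm or the gripper's body presses on something with over 40 N, if the wrist force passes 120 N, or if a joint passes its speed limit or range.

## Working session

There is one attempt and no reset: what is moved stays moved. The work goes in short steps, Python scripts to look and compute and a tool call to move; the robot and the scene stay as the last step left them, time stands still between calls to the robot, and variables do not carry over. Pictures are saved under pics/ and viewed, at most 10 in all, crops included, and the job is handed in when it is done.

Besides the shell and the picture viewer there is one more tool, called after ">>>" in YAML: its name, and indented under it one key for each argument. send_rows: Moves the arm, as the interface text tells. Its arguments: {"type":"object","properties":{"xyz":{"type":"array"},"dr":{"type":"array"},"jaw":{"type":"number"},"grip_force":{"type":"number"}},"required":["xyz","dr"]}

```bash
ls; mkdir -p pics; cat > h.py <<'E'
from bench import *
import numpy as np, cv2
from scipy.spatial.transform import Rotation as R
def cam(n):
    c=calibration(n); f=192/np.tan(np.radians(c['vfov'])/2)
    return c,f
def ray(n,u,v,z):
    c,f=cam(n); Rm=R.from_rotvec(c['rvec']).as_matrix(); t=np.array(c['tvec'])
    o=-Rm.T@t; d=Rm.T@np.array([(u-c['cx'])/f,(v-c['cy'])/f,1])
    return o+d*(z-o[2])/d[2]
def proj(n,p):
    c,f=cam(n); q=R.from_rotvec(c['rvec']).as_matrix()@np.array(p)+np.array(c['tvec'])
    return np.array([f*q[0]/q[2]+c['cx'],f*q[1]/q[2]+c['cy']])
E
python3 - <<'E'
from h import *
s=get_state(); print(s)
for n in('scene','top'):
    im=get_image(n); cv2.imwrite(f'pics/{n}0.png',cv2.resize(im[:,:,::-1],None,fx=1.5,fy=1.5)); cv2.imwrite(f'{n}0.png',im[:,:,::-1])
    c=calibration(n); print(n,c)
print(calibration('wrist'))
E
```

```text
pics
{'time': 0.0, 'joint_positions': array([ 1.29612365,  0.32183923, -0.07010573,  1.45170837,  0.0225722 ,
        1.37078911, -0.05690261]), 'qd': array([ 0.0013315 , -0.00026215,  0.00087223,  0.00030734, -0.00021936,
       -0.0001898 ,  0.00137695]), 'joint_torque': array([-6.21892536e-05, -4.91287315e+01, -4.04046820e-01, -3.12527740e+01,
       -6.38960791e-02,  4.39319573e-02,  1.97041736e-04]), 'position': array([ 0.18492671, -0.62258003,  0.23843435]), 'tool_rot': array([-3.10698661e+00, -4.51818401e-01,  5.43997684e-04]), 'ft_force': array([ 0.86180297, -0.20861083, -0.74734428]), 'torque': array([ 0.00211509, -0.00161935,  0.02467795]), 'grip_force': 0.0, 'grip_width': 1.0004026028981523}
scene {'vfov': 51.79879854831458, 'cx': 250.467002507194, 'cy': 191.08203812548936, 'rvec': array([ 0.82488464,  2.40144667, -1.22344237]), 'tvec': array([ 0.41305221, -0.10386995,  1.45718289])}
top {'vfov': 54.015528539182114, 'cx': 258.45368985425785, 'cy': 197.85129481384118, 'rvec': array([ 2.17965852, -2.1486477 ,  0.11846609]), 'tvec': array([-0.03598826,  0.5052208 ,  1.30663664])}
{'vfov': 67.94298174832892, 'cx': 256.2420924888487, 'cy': 189.02051525647477, 'hand_eye': array([[ 1.14102608e-03, -9.68002852e-01, -2.50936598e-01,
         6.82045416e-02],
       [ 9.99997978e-01,  6.88941408e-04,  1.88942758e-03,
         3.11701683e-05],
       [-1.65609067e-03, -2.50938246e-01,  9.68001681e-01,
        -1.45455494e-01],
       [ 0.00000000e+00,  0.00000000e+00,  0.00000000e+00,
         1.00000000e+00]])}
```

View pics/scene0.png

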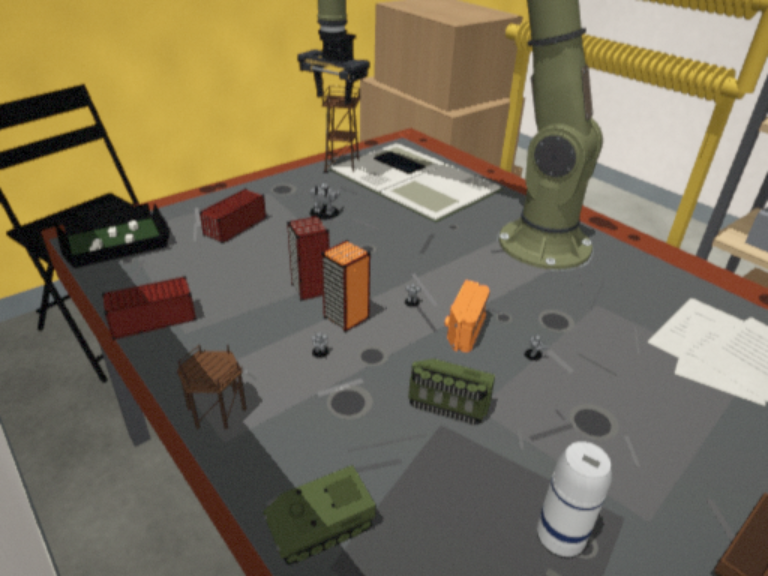

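View pics/top0.png

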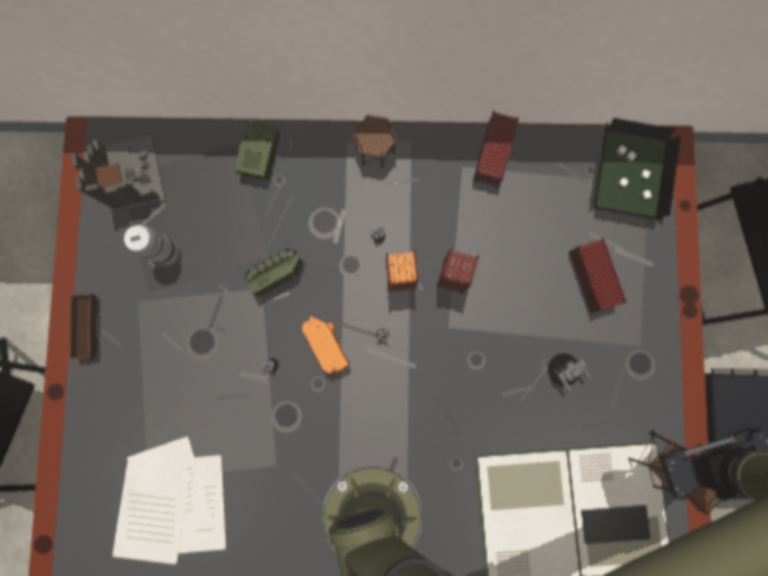

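```bash
python3 -c "
import bench;print([(k,getattr(bench,k)) for k in dir(bench) if k[0]!='_'])"|cut -c1-1500
```

```text
[('MotionError', <class 'bench.MotionError'>), ('calibration', <function make.<locals>.<lambda> at 0x7f3ef02f8680>), ('close_job', <function connect.<locals>.done at 0x7f3ef026b7e0>), ('get_image', <function make.<locals>.drawn_camera at 0x7f3ef02f80e0>), ('get_state', <function make.<locals>.<lambda> at 0x7f3ef02f85e0>), ('nose_length', 0.017)]
```

```bash
python3 - <<'E'
from h import *
s=cv2.imread('scene0.png');t=cv2.imread('top0.png')
def cr(im,u,v,r=38): return cv2.resize(im[v-r:v+r,u-r:u+r],(390,290*390//290),interpolation=cv2.INTER_CUBIC)[:, :]
def c2(im,u,v): return cv2.resize(im[v-28:v+28,u-38:u+38],(395,291),interpolation=cv2.INTER_CUBIC)
a=np.vstack([np.hstack([c2(s,208,172),c2(t,303,180)]),np.hstack([c2(s,300,260),c2(t,182,181)])])
cv2.imwrite('pics/crop.png',a)
for nm,u,v,z in [('cont top',458,255,.157),('carrier',273,272,.073),('ta?',378,237,0),('tb',382,337,0),('tc',270,367,0),('walker',567,370,0),('canTop',137,237,.168),('orange cont',402,265,.157),('orange car',325,345,.07),('side',600,275,.068),('carr2',257,150,.055),('cont3',497,148,.068)]:
    print(nm,ray('top',u/1.5,v/1.5,z).round(3))
E
```

```text
cont top [ 0.584 -0.179  0.157]
carrier [0.554 0.235 0.073]
ta? [ 0.655 -0.003  0.   ]
tb [ 0.412 -0.016  0.   ]
tc [0.337 0.249 0.   ]
walker [ 0.34  -0.457  0.   ]
canTop [0.611 0.509 0.168]
orange cont [ 0.56  -0.059  0.157]
orange car [0.389 0.112 0.07 ]
side [ 0.559 -0.516  0.068]
carr2 [0.85  0.288 0.055]
cont3 [ 0.858 -0.282  0.068]
```

View pics/crop.png

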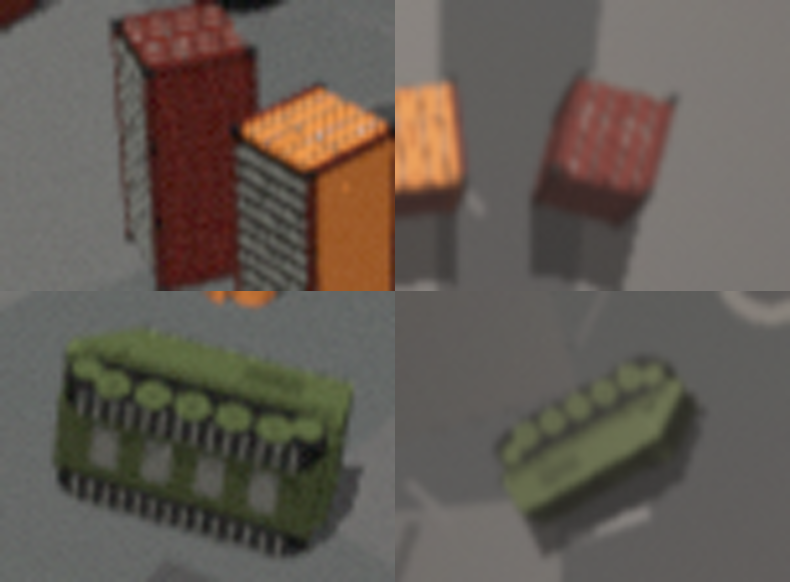

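```bash
python3 - <<'E'
from h import *
k=5.197
def S(p,o,z,n='scene'): return ray(n,o[0]+p[0]/k,o[1]+p[1]/k,z)[:2].round(3)
print('cont',[S(p,(170,144),.157) for p in [(118,25),(213,8),(253,50),(150,72)]])
print('cont top',[S(p,(265,152),.157,'top') for p in [(185,78),(278,100)]])
print('carr up face',[S((p[0],p[1]-291),(262,232),.073) for p in [(68,350),(150,330),(350,385),(70,385),(320,440)]])
print('carr low track edge',[S((p[0],p[1]-291),(262,232),.0) for p in [(65,485),(290,550)]])
print('carr top: hull edge',[S((p[0]-395,p[1]-291),(144,153),.073,'top') for p in [(505,450),(525,510),(655,440),(685,385),(650,360)]])
print('cont3 top',[ray('top',u/1.5,v/1.5,.068)[:2].round(3) for u,v in [(478,178),(502,184),(490,112),(518,120)]])
t=cv2.imread('top0.png')
# camera centre
c=calibration('top');print((-R.from_rotvec(c['rvec']).as_matrix().T@c['tvec']).round(3))
s=get_state(); print(R.from_rotvec(s['tool_rot']).as_matrix().round(3))
E
```

```text
cont [array([ 0.586, -0.215]), array([ 0.53 , -0.199]), array([ 0.539, -0.145]), array([ 0.599, -0.159])]
cont top [array([ 0.593, -0.164]), array([ 0.58 , -0.221])]
carr up face [array([0.599, 0.184]), array([0.557, 0.197]), array([0.508, 0.283]), array([0.614, 0.202]), array([0.546, 0.299])]
carr low track edge [array([0.609, 0.2  ]), array([0.551, 0.297])]
carr top: hull edge [array([0.545, 0.292]), array([0.506, 0.278]), array([0.553, 0.193]), array([0.591, 0.175]), array([0.607, 0.199])]
cont3 top [array([ 0.784, -0.237]), array([ 0.771, -0.293]), array([ 0.946, -0.266]), array([ 0.928, -0.332])]
[ 0.359 -0.031  1.354]
[[ 0.959  0.285 -0.001]
 [ 0.285 -0.959  0.002]
 [-0.    -0.002 -1.   ]]
```

```bash
cat >> h.py <<'E'
def plan(target,heading_deg=None):
    s=get_state(); Rm=R.from_rotvec(s['tool_rot']).as_matrix()
    x=Rm.T@(np.array(target)-s['position'])*1000
    out=[0,0,0]
    if heading_deg is not None:
        h=np.radians(heading_deg); X=[np.cos(h),np.sin(h),0]; Z=[0,0,-1]
        T=np.array([X,np.cross(Z,X),Z]).T
        out=R.from_matrix(Rm.T@T).as_rotvec().round(3)
    print('t',round(s['time'],2),'pos',s['position'].round(3),'shift',x.round(1),'dr',out,'F',s['ft_force'].round(1))
E
python3 -c "
from h import *
plan((.486,-.161,.24),-13.6)"
```

```text
t 0.1 pos [ 0.185 -0.623  0.239] shift [ 420.1 -356.8   -0.8] dr [-0.002  0.001  0.526] F [-0.1  0.9  0.8]
```

>>> send_rows:
  xyz:
    - [28,-24,0]
    - [56,-48,0]
    - [84,-71,0]
    - [112,-95,0]
    - [140,-119,0]
    - [168,-143,0]
    - [196,-167,0]
    - [224,-190,0]
    - [252,-214,0]
    - [280,-238,0]
  dr:
    - [0,0,0.05]
    - [0,0,0.1]
    - [0,0,0.15]
    - [0,0,0.2]
    - [0,0,0.26]
    - [0,0,0.31]
    - [0,0,0.36]
    - [0,0,0.42]
    - [0,0,0.47]
    - [0,0,0.526]
  jaw: 0

```text
time: 0.93
position: [0.3861, -0.3134, 0.2393]
tool_rot: [3.119, -0.376, -0.001]
ft_force: [1.3, -0.9, -0.2]
grip_width: 0.325
grip_force: 0.0
```

```bash
python3 -c "
from h import *
plan((.486,-.161,.24),-13.6)"
```

```text
t 0.93 pos [ 0.386 -0.313  0.239] shift [  60.8 -171.8   -0.8] dr [ 0.     0.    -0.003] F [ 1.3 -0.9 -0.2]
```

>>> send_rows:
  xyz:
    - [10,-29,0]
    - [20,-58,0]
    - [30,-86,0]
    - [40,-115,0]
    - [50,-144,0]
    - [61,-172,0]
    - [61,-172,30]
    - [61,-172,60]
    - [61,-172,92]
    - [61,-172,92]
  dr:
    - [0,0,0]
    - [0,0,0]
    - [0,0,0]
    - [0,0,0]
    - [0,0,0]
    - [0,0,0]
    - [0,0,0]
    - [0,0,0]
    - [0,0,0]
    - [0,0,0]

```text
time: 1.77
position: [0.4809, -0.1608, 0.1414]
tool_rot: [-3.117, 0.37, 0.018]
ft_force: [-0.5, -0.7, -1.0]
grip_width: 0.001
grip_force: 0.0
```

```bash
python3 -c "
from h import *
plan((.53,-.172,.147),-13.6)
im=get_image('wrist');cv2.imwrite('pics/w1.png',im[:,:,::-1])"
```

```text
t 1.77 pos [ 0.481 -0.161  0.141] shift [50.3 -0.7 -6.2] dr [-0.002  0.012  0.001] F [-0.5 -0.7 -1. ]
```

View pics/w1.png

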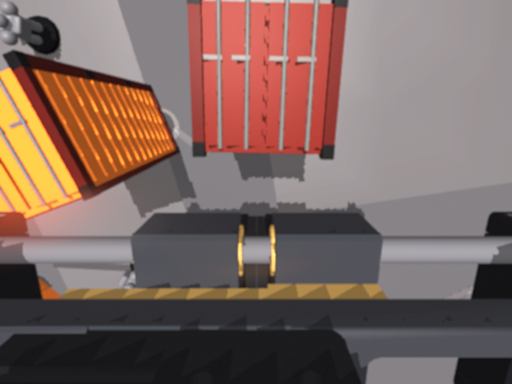

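>>> send_rows:
  xyz:
    - [8,0,-3]
    - [16,0,-6]
    - [22,0,-6]
    - [26,0,-6]
    - [30,0,-6]
    - [34,0,-6]
    - [38,0,-6]
    - [42,0,-6]
    - [46,0,-6]
    - [50,0,-6]
  dr:
    - [0,0.01,0]
    - [0,0.012,0]
    - [0,0.012,0]
    - [0,0.012,0]
    - [0,0.012,0]
    - [0,0.012,0]
    - [0,0.012,0]
    - [0,0.012,0]
    - [0,0.012,0]
    - [0,0.012,0]

```text
time: 2.65
position: [0.5343, -0.1742, 0.1534]
tool_rot: [3.118, -0.371, 0.018]
ft_force: [-0.3, 0.9, 0.2]
grip_width: 0.01
grip_force: 0.2
```

>>> send_rows:
  xyz:
    - [4,0,0]
    - [8,0,0]
    - [12,0,0]
    - [16,0,0]
    - [20,0,0]
    - [24,0,0]
    - [28,0,0]
    - [31,0,0]
    - [34,0,0]
    - [36,0,0]
  dr:
    - [0,0,0]
    - [0,0,0]
    - [0,0,0]
    - [0,0,0]
    - [0,0,0]
    - [0,0,0]
    - [0,0,0]
    - [0,0,0]
    - [0,0,0]
    - [0,0,0]

```text
time: 3.48
position: [0.5694, -0.1827, 0.1539]
tool_rot: [3.118, -0.372, 0.019]
ft_force: [0.3, -0.2, -0.6]
grip_width: 0.008
grip_force: 0.0
```

```bash
python3 -c "
from h import *
plan((.53,-.172,.147),-13.6)
im=get_image('wrist');im2=get_image('scene')
a=cv2.resize(im,(400,300));b=cv2.resize(im2,(400,300))
cv2.imwrite('pics/w2.png',np.hstack([a,b])[:,:,::-1])"
```

```text
t 3.48 pos [ 0.569 -0.183  0.154] shift [-40.8  -1.1   6.4] dr [-0.    -0.012  0.   ] F [ 0.3 -0.2 -0.6]
```

View pics/w2.png

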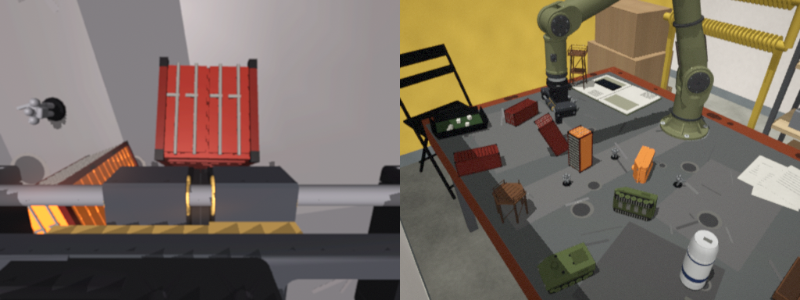

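The container is leaning about 20°, square to the tool, with its doors at (207,110) in the left half. I'll keep pushing.

>>> send_rows:
  xyz:
    - [3,0,0]
    - [6,0,0]
    - [9,0,0]
    - [12,0,0]
    - [15,0,0]
    - [18,0,0]
    - [21,0,0]
    - [24,0,0]
    - [24,0,0]
    - [24,0,0]
  dr:
    - [0,0,0]
    - [0,0,0]
    - [0,0,0]
    - [0,0,0]
    - [0,0,0]
    - [0,0,0]
    - [0,0,0]
    - [0,0,0]
    - [0,0,0]
    - [0,0,0]

```text
time: 4.42
position: [0.5924, -0.1882, 0.1542]
tool_rot: [3.118, -0.371, 0.018]
ft_force: [0.4, 0.3, 0.5]
grip_width: 0.005
grip_force: 0.0
```

>>> send_rows:
  xyz:
    - [0,0,0]
    - [0,0,-5]
    - [-10,0,-20]
    - [-20,0,-40]
    - [-30,0,-60]
    - [-40,0,-80]
    - [-50,0,-80]
    - [-60,0,-80]
    - [-70,0,-80]
    - [-70,0,-80]
  dr:
    - [0,0,0]
    - [0,0,0]
    - [0,0,0]
    - [0,0,0]
    - [0,0,0]
    - [0,0,0]
    - [0,0,0]
    - [0,0,0]
    - [0,0,0]
    - [0,0,0]

```text
time: 5.25
position: [0.521, -0.1711, 0.2324]
tool_rot: [3.118, -0.372, 0.014]
ft_force: [0.9, -0.4, -0.8]
grip_width: 0.003
grip_force: 0.0
```

```bash
python3 -c "
from h import *
plan((.49,.2,.235),30)
im=get_image('top');im2=get_image('scene')
a=cv2.resize(im,(400,300));b=cv2.resize(im2,(400,300))
cv2.imwrite('pics/w3.png',np.hstack([a,b])[:,:,::-1])"
```

```text
t 5.25 pos [ 0.521 -0.171  0.232] shift [-117.4 -353.4   -3.9] dr [ 0.004 -0.008 -0.761] F [ 0.9 -0.4 -0.8]
```

View pics/w3.png

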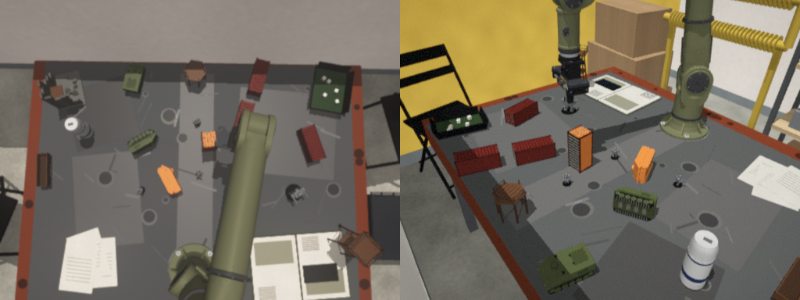

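The right half shows the container lying flat, roof up, at (533,150), clear of its neighbour. Next, the carrier.

>>> send_rows:
  xyz:
    - [-11,-35,0]
    - [-23,-70,0]
    - [-34,-105,0]
    - [-46,-141,0]
    - [-57,-176,0]
    - [-68,-211,0]
    - [-80,-246,0]
    - [-91,-281,0]
    - [-103,-317,0]
    - [-114,-352,0]
  dr:
    - [0,0,-0.08]
    - [0,0,-0.15]
    - [0,0,-0.23]
    - [0,0,-0.3]
    - [0,0,-0.38]
    - [0,0,-0.46]
    - [0,0,-0.53]
    - [0,0,-0.61]
    - [0,0,-0.69]
    - [0,0,-0.761]

```text
time: 6.18
position: [0.495, 0.1994, 0.2317]
tool_rot: [3.028, 0.818, 0.017]
ft_force: [0.7, 0.4, -0.2]
grip_width: 0.003
grip_force: 0.0
```

```bash
python3 -c "
from h import *
plan((.490,.202,.075),30)
im=get_image('wrist');cv2.imwrite('pics/w4.png',im[:,:,::-1])"
```

```text
t 6.18 pos [0.495 0.199 0.232] shift [ -4.4  -6.  156.6] dr [ 0.008 -0.009  0.004] F [ 0.7  0.4 -0.2]
```

View pics/w4.png

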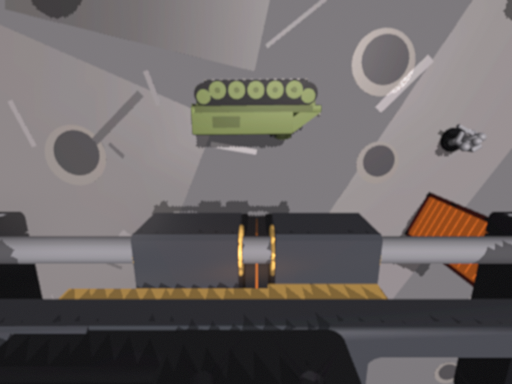

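Carrier square to the tool: spans u 191–320, mid 255, roof edge at v≈134, nose right, cupola near (285,137). Descend behind the roof.

>>> send_rows:
  xyz:
    - [-4,-6,16]
    - [-4,-6,32]
    - [-4,-6,50]
    - [-4,-6,70]
    - [-4,-6,90]
    - [-4,-6,110]
    - [-4,-6,130]
    - [-4,-6,145]
    - [-4,-6,154]
    - [-4,-6,154]
  dr:
    - [0,-0.009,0]
    - [0,-0.009,0]
    - [0,-0.009,0]
    - [0,-0.009,0]
    - [0,-0.009,0]
    - [0,-0.009,0]
    - [0,-0.009,0]
    - [0,-0.009,0]
    - [0,-0.009,0]
    - [0,-0.009,0]

```text
time: 7.07
position: [0.4892, 0.1995, 0.0756]
tool_rot: [3.028, 0.811, -0.004]
ft_force: [-1.0, -0.4, -0.4]
grip_width: 0.003
grip_force: 0.0
```

```bash
python3 -c "
from h import *
plan((.537,.229,.077),30)"
```

```text
t 7.07 pos [0.489 0.2   0.076] shift [56.1 -1.6 -1.7] dr [ 0.006  0.004 -0.   ] F [-1.  -0.4 -0.4]
```

>>> send_rows:
  xyz:
    - [8,-1,-1]
    - [16,-1,-2]
    - [22,-1,-2]
    - [26,-1,-2]
    - [30,-1,-2]
    - [34,-1,-2]
    - [38,-1,-2]
    - [41,-1,-2]
    - [44,-1,-2]
    - [46,-1,-2]
  dr:
    - [0,0,0]
    - [0,0,0]
    - [0,0,0]
    - [0,0,0]
    - [0,0,0]
    - [0,0,0]
    - [0,0,0]
    - [0,0,0]
    - [0,0,0]
    - [0,0,0]

```text
time: 7.9
position: [0.5293, 0.2237, 0.0798]
tool_rot: [3.026, 0.811, -0.001]
ft_force: [-2.5, -1.8, 3.1]
grip_width: 0.009
grip_force: 1.8
```

>>> send_rows:
  xyz:
    - [3,0,-2]
    - [6,0,-4]
    - [9,0,-6.5]
    - [12,0,-8.5]
    - [15,0,-10]
    - [18,0,-12]
    - [21,0,-13.5]
    - [24,0,-15]
    - [27,0,-16]
    - [29,0,-17]
  dr:
    - [0,0,0]
    - [0,0,0]
    - [0,0,0]
    - [0,0,0]
    - [0,0,0]
    - [0,0,0]
    - [0,0,0]
    - [0,0,0]
    - [0,0,0]
    - [0,0,0]

```text
time: 8.73
position: [0.5555, 0.2389, 0.0971]
tool_rot: [3.027, 0.811, 0.004]
ft_force: [-0.7, 1.0, 0.3]
grip_width: 0.007
grip_force: 0.1
```

```bash
python3 -c "
from h import *
plan((.537,.229,.077),30)
im=get_image('wrist');im2=get_image('scene')
a=cv2.resize(im,(400,300));b=cv2.resize(im2[150:342,200:456],(400,300))
cv2.imwrite('pics/w5.png',np.hstack([a,b])[:,:,::-1])"
```

```text
t 8.73 pos [0.556 0.239 0.097] shift [-21.   -0.8  20. ] dr [ 0.008 -0.     0.   ] F [-0.7  1.   0.3]
```

View pics/w5.png

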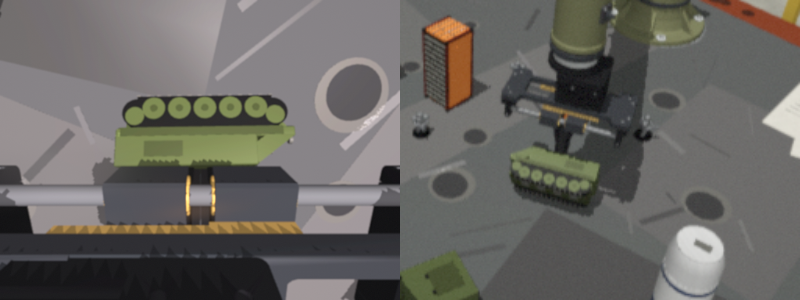

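The carrier is tipping squarely, already leaning. I'll continue along the arc.

>>> send_rows:
  xyz:
    - [3,0,-1]
    - [6,0,-2]
    - [9,0,-3]
    - [12,0,-4]
    - [15,0,-4]
    - [18,0,-4]
    - [21,0,-4]
    - [24,0,-4]
    - [27,0,-4]
    - [30,0,-4]
  dr:
    - [0,0,0]
    - [0,0,0]
    - [0,0,0]
    - [0,0,0]
    - [0,0,0]
    - [0,0,0]
    - [0,0,0]
    - [0,0,0]
    - [0,0,0]
    - [0,0,0]

```text
time: 9.67
position: [0.5812, 0.2538, 0.1008]
tool_rot: [3.027, 0.811, 0.003]
ft_force: [-0.1, -0.2, -1.2]
grip_width: 0.012
grip_force: 0.0
```

```bash
python3 -c "
from h import *
plan((.537,.229,.077),30)
im=get_image('wrist');im2=get_image('scene')
a=cv2.resize(im,(400,300));b=cv2.resize(im2[150:342,200:456],(400,300))
cv2.imwrite('pics/w6.png',np.hstack([a,b])[:,:,::-1])"
```

```text
t 9.67 pos [0.581 0.254 0.101] shift [-50.7  -0.8  23.8] dr [0.008 0.    0.   ] F [-0.1 -0.2 -1.2]
```

View pics/w6.png

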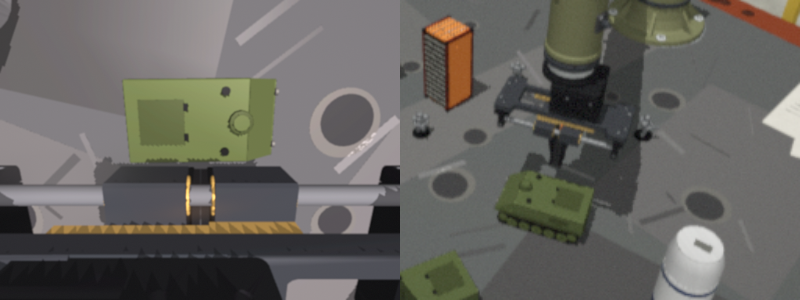

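The carrier stands on its tracks, roof up, at (200,120) left and (545,205) right. I'll retract up and back, then hand in.

>>> send_rows:
  xyz:
    - [-3,0,-10]
    - [-8,0,-25]
    - [-14,0,-45]
    - [-20,0,-65]
    - [-25,0,-85]
    - [-30,0,-105]
    - [-35,0,-120]
    - [-40,0,-135]
    - [-40,0,-140]
    - [-40,0,-140]
  dr:
    - [0,0,0]
    - [0,0,0]
    - [0,0,0]
    - [0,0,0]
    - [0,0,0]
    - [0,0,0]
    - [0,0,0]
    - [0,0,0]
    - [0,0,0]
    - [0,0,0]

```text
time: 10.6
position: [0.5463, 0.2349, 0.2429]
tool_rot: [3.026, 0.811, 0.008]
ft_force: [0.2, 0.8, -0.9]
grip_width: 0.005
grip_force: 0.0
```

```bash
python3 -c "
from h import *
im2=get_image('scene')
cv2.imwrite('pics/end.png',cv2.resize(im2,None,fx=1.5,fy=1.5)[:,:,::-1])"
```

```text
(no output)
```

View pics/end.png

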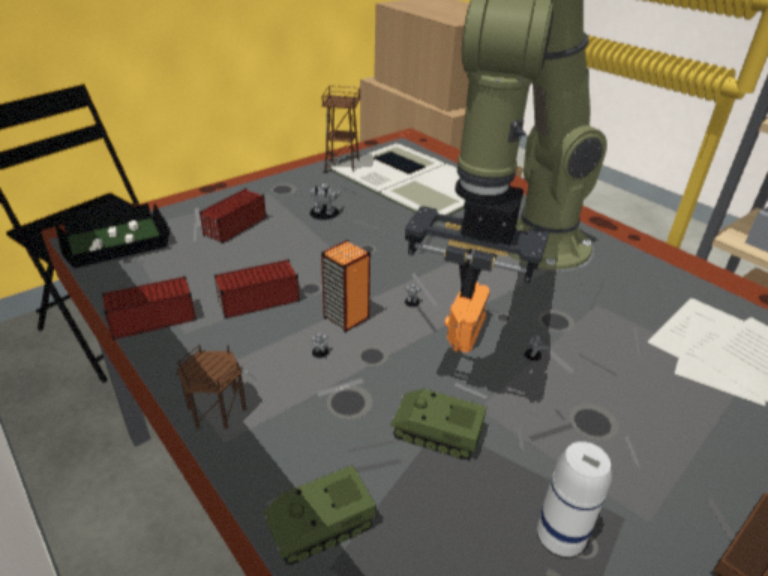

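The container lies flat at (257,287) and the carrier is on its tracks at (440,422). Nothing else has moved, and the gripper is clear.

```bash
python3 -c "
from bench import *
print(close_job())"
```

```text
the job is handed in; nothing more can be done
None
```

The container now lies on its floor, roof up, and the carrier stands on its tracks; in the last camera picture nothing else had moved and the gripper was clear, and I handed the job in at about 10.7 s (it returned no verdict).

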